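# Reset the bedside clock with its stylus

## Robot

A 6-joint arm with a two-finger parallel gripper is mounted at the origin on the work surface. World frame = base frame: x ahead of the robot, y to its left, z up, the work surface at z = 0. Lengths are in m, angles in rad, forces in N, time in s.
With the tool pointing down it reaches from about 0.35 to 1 m from the base axis. Payload 7.1 kg.
Tool frame: the origin (TCP) lies at the very end of the fingers, on their centre line; the grasp point (between the pads) lies behind it (robot.grasp_offset is the z of the grasp point in the tool frame, in m); z points along the fingers, y is the direction in which the jaws open and shut (so a half turn about z gives the same grasp; the last joint's range is limited). The gripper opens to 85 mm and grips with 20 to 120 N. Pads are 22 mm wide; open, the fingers measure 114 mm over their backs; the gripper's body (76 mm by 85 mm) begins 54 mm behind the grasp point. The pads swing forward as they close: fully open they stand 13 mm farther back than shut.
Start: joints at [1.191, 0.423, 1.63, -0, 1.089, -0.019], TCP at [0.221, 0.585, 0.231] pointing down, gripper open.
Joint ranges: [-3, 3], [-0.9, 2.11], [0.09, 2.58], [-1.31, 4.45], [0.11, 2.69], [-2.54, 2.54]. Speed limits (rad/s): [2.39, 2.39, 3.01, 3.14, 3.14, 3.14].

## Interface

Orientations are given as a unit quaternion [x, y, z, w].
In Python, from plant import robot, optics, job gives the robot as it stands.
- The arm moves only by the tool apply_moves, never from a script. Its argument "series" is a list that holds one entry, the list of rows, each a list of 4 numbers: the shift along the tool's x, y, z in mm, then the turn about the tool's z in degrees. In form: [[[dx, dy, dz, yaw], ...]]. A call has 1 to 10 rows; each row is the pose to reach, as a shift and turn from the pose measured when the call began, along the tool's axes at that moment; what a row does not reach only later rows make up. A row lasts 1/8 s, in which the tool goes at most 62.5 mm and 10.7 degrees, less where a joint would pass 70% of its speed; a pose out of reach is approached as far as the arm can. A call with a gripper value outside its range is refused whole. "gripper" is the opening in per cent of the stroke, from 0 (shut) to 100 (fully open), set as the call begins (left out, the last holds). The fingers move at their own pace and stop on an object; "newtons" is the grip in N (left out, the last holds). Time passes only in rows, so rows that repeat a pose let the fingers close. It gives the time, the measured TCP pose, the force and the opening at its end, in the units of the state.
- robot.get_obs(): the state, without advancing time (a new reading comes with each control period).
- optics.capture(name): name is "side" or "top"; returns the picture (384x512x3 uint8, red, green, blue); there is no depth.
- optics.get_calibration(name): a dict with "mtx" (3x3 intrinsics, pixels), "R" (3x3) and "t" (3): a world point X has camera coordinates R X + t. Camera axes: x right, y down, z forward; pixel columns grow to the right and rows downward; lengths in m; the calibration is good to about 2 mm. A picture is of the moment at which its call begins. get_calibration takes no time and is no camera call.
- job.close_job(): hands the job in, once; it reports no verdict.
The state is a dict: "time_s": time; "q": joint angles; "joint_vel": joint speeds; "joint_torque": joint torques, N m; "tool_pos": TCP position; "ee_rot": TCP orientation; "ft_force": force on the tool from outside, world axes, zero at the start; "moment": the same for the moment, N m; "grip_width": opening from 0.0 (shut) to 1.0 (fully open).
Only numpy, scipy, OpenCV 4.12 (cv2) and the standard library are available. Lean on these libraries where they do the work, as an engineer would, in place of code of your own. Each camera call takes 0.05 s, during which the arm holds its last target.

## Task

The bedside clock has frozen: take the stylus out of its marble stand and, with its thin tip, gently press the recessed reset button, the right-hand of the two holes in the clock's sloping face as you face the display, and hold it fully down for about a second. Do not press the left-hand button. Then let the button spring back, stand the stylus tip down in its stand again, let go, and leave the other things on the table where they are.

Things in the scene. Friction and masses are not known exactly. Their poses are not given: they have to be found in the camera images.
- clock: white wedge-shaped clock, fixed, 104 mm deep (x), 180 wide (y), 103 high; origin mid-underside. Front (-x) is the low edge; the face (132 x 180 mm) slopes up to the back at 38 degrees from level, its normal leaning 38 degrees from vertical to the front. Black display; near the upper edge a grey snooze bar (16 x 60 mm, 3 mm proud, immovable) with a round hole on each side
- reset_mouth (a point): centre of the mouth of the right-hand hole (clock's y = -55 mm), on the face's surface, about 89 mm above the table. z axis: outward normal of the face; x: up the slope. Hole 11 mm wide, 2 mm chamfer, straight along the normal; the grey button (9.4 mm wide) lies 14 mm down it and goes 4 mm further (1.5 N to start, 4.5 N fully down)
- alarm_mouth (a point): the same for the left-hand hole (at y = +55 mm in the clock's frame), 110 mm from the reset hole: the alarm button, not to be pressed
- reset_button (a joint): travel of the reset button, 0 = out, 0.004 m = fully down; it springs back
- alarm_button (a joint): travel of the alarm button, 0 = out, 0.004 m = fully down; it springs back
- stand: square marble block, 70 x 70 x 58 mm, fixed to the table; origin at the middle of its underside
- stand_hole0 (a point): centre of the mouth of the hole in the stand's top, 58 mm above the table; the hole is round, 16 mm wide with a 3 mm chamfer, 50 mm deep (its floor is 8 mm above the table)
- stylus: round metal stylus 140 mm long, about 40 g, tip down in the stand's hole with some play. Origin at the end of its thin tip, z along its axis to the blunt end. Steel tip 6 mm in diameter up to 28 mm, taper up to 40 mm, then aluminium body 12 mm in diameter up to 140 mm. In the stand its top is 148 mm above the table and all beyond 50 mm from the tip shows
- stylus_tip (a point): end of the stylus's thin tip, on its axis
- vase: white ceramic bud vase, 72 mm wide, 100 mm high, loose; bystander; origin at the centre of its underside
- egg: plaster egg ornament, 66 mm wide, 80 mm high, loose; bystander; origin at the centre of its underside
- mug: blue mug, 80 mm wide and 90 mm high, loose; bystander; origin at the centre of its underside
- dish: white trinket dish, 90 mm wide, 18 mm high, loose; bystander; origin at the centre of its underside
- case: grey spectacles case, 60 x 150 x 34 mm, loose; bystander; origin at the centre of its underside
- remote: black remote control, 150 x 42 x 16 mm, loose; bystander; origin at the centre of its underside

How it is judged:
By the outcome, as a careful person would: the job done as asked, in the order asked, and still so for the second after the job is handed in, with the robot touching nothing.
It also fails if it takes over 58 s, if anything falls off the work surface, if the arm or the gripper's body presses on something with over 40 N, if the wrist force passes 120 N, or if a joint passes its speed limit or range.

## Working session

There is one attempt and no reset: what is moved stays moved. The work goes in short steps, Python scripts to look and compute and a tool call to move; the robot and the scene stay as the last step left them, time stands still between calls to the robot, and variables do not carry over. Pictures are saved under pics/ and viewed, and the job is handed in when it is done.

Besides the shell and the picture viewer there is one more tool, called after "Call:" as a command line: name --argument value ..., lists and objects as JSON in quotes. apply_moves: Moves the arm, as the interface text tells. Its arguments: {"type":"object","properties":{"series":{"type":"array","items":{"type":"array","items":{"type":"array","items":{"type":"number"}}}},"gripper":{"type":"number"},"newtons":{"type":"number"}},"required":["series"]}

```bash
mkdir -p pics; ls
python3 - <<'E'
from plant import robot, optics, job
import cv2,numpy as np
np.set_printoptions(precision=4,suppress=True)
print(robot.get_obs(), robot.grasp_offset)
for n in("side","top"):
    cv2.imwrite(f"pics/{n}0.png",optics.capture(n)[:,:,::-1])
    c=optics.get_calibration(n);print(n,c, "campos",-np.array(c["R"]).T@np.array(c["t"]))
E
```

```text
pics
{'time_s': 0.0, 'q': array([ 1.191 ,  0.4239,  1.6307, -0.    ,  1.0886, -0.019 ]), 'joint_vel': array([0.0016, 0.0001, 0.0006, 0.0017, 0.    , 0.0033]), 'joint_torque': array([  0.0018, -55.7411, -28.1735,   0.0002,   0.0075,  -0.0001]), 'tool_pos': array([0.2204, 0.5843, 0.2305]), 'ee_rot': array([ 0.1794,  0.9838, -0.0008, -0.0002]), 'ft_force': array([ 0.1793, -0.3337, -0.0149]), 'moment': array([ 0.0138, -0.0059,  0.0388]), 'grip_width': 0.9992543113569601} -0.0187
side {'mtx': array([[414.0214,   0.    , 253.2902],
       [  0.    , 414.0214, 185.1031],
       [  0.    ,   0.    ,   1.    ]]), 'R': array([[ 0.6953, -0.7185, -0.0187],
       [-0.4211, -0.3862, -0.8207],
       [ 0.5824,  0.5785, -0.5711]]), 't': array([-0.4057,  0.2786,  0.8754])} campos [-0.1105 -0.6903  0.721 ]
top {'mtx': array([[375.1301,   0.    , 251.5744],
       [  0.    , 375.1301, 193.837 ],
       [  0.    ,   0.    ,   1.    ]]), 'R': array([[-0.0047, -1.    ,  0.0085],
       [-0.9969,  0.0041, -0.0782],
       [ 0.0782, -0.0089, -0.9969]]), 't': array([-0.0437,  0.5614,  1.0327])} campos [ 0.4787 -0.0368  1.0737]
```

View pics/side0.png

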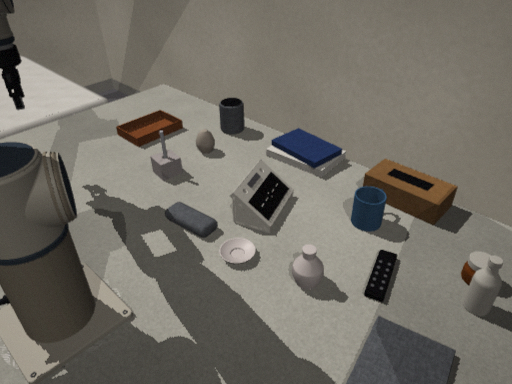

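View pics/top0.png

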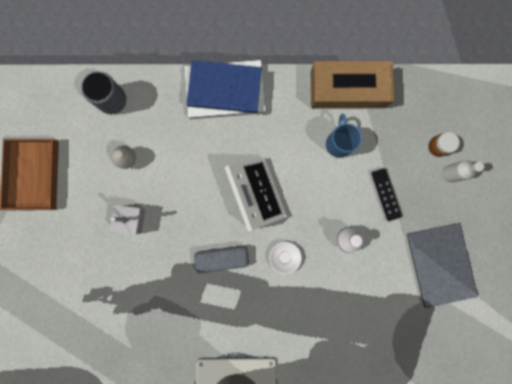

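Run:
```python
import cv2
s=cv2.imread("pics/side0.png");t=cv2.imread("pics/top0.png")
def z(im,x0,y0,x1,y1,k,n): cv2.imwrite("pics/"+n,cv2.resize(im[y0:y1,x0:x1],None,fx=k,fy=k,interpolation=cv2.INTER_CUBIC))
z(s,225,155,305,235,7,"s_clock.png");z(s,140,120,220,190,7,"s_stand.png")
z(t,215,150,295,235,7,"t_clock.png");z(t,95,140,185,240,6,"t_stand.png")
```

```text
(no output)
```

View pics/s_clock.png

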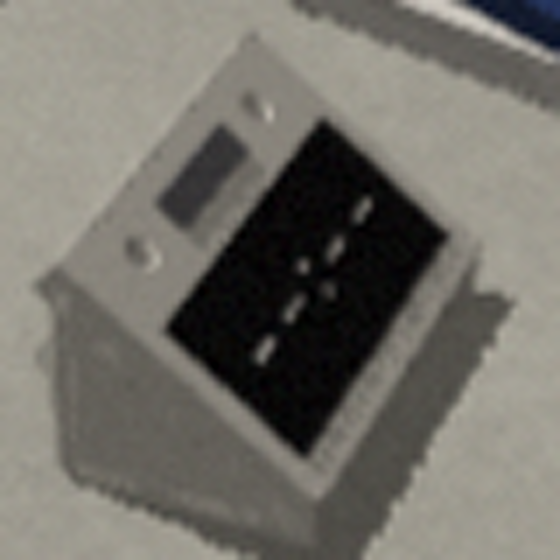

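View pics/t_clock.png

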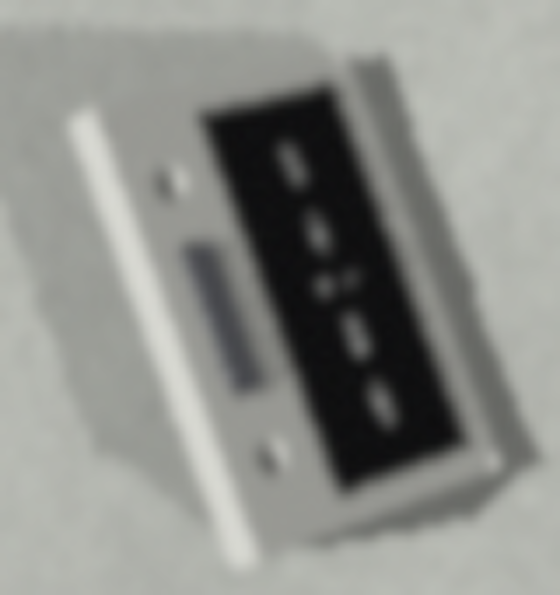

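View pics/s_stand.png

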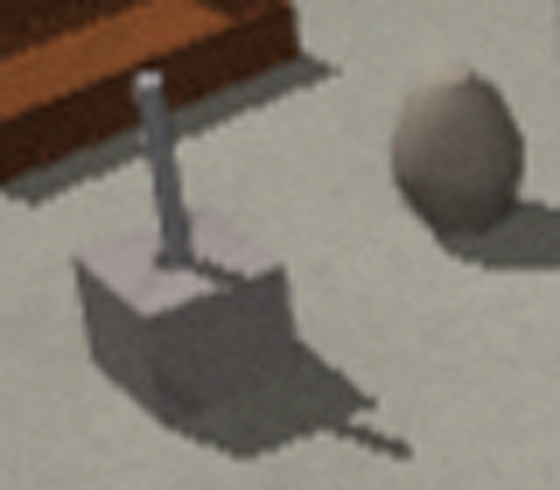

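View pics/t_stand.png

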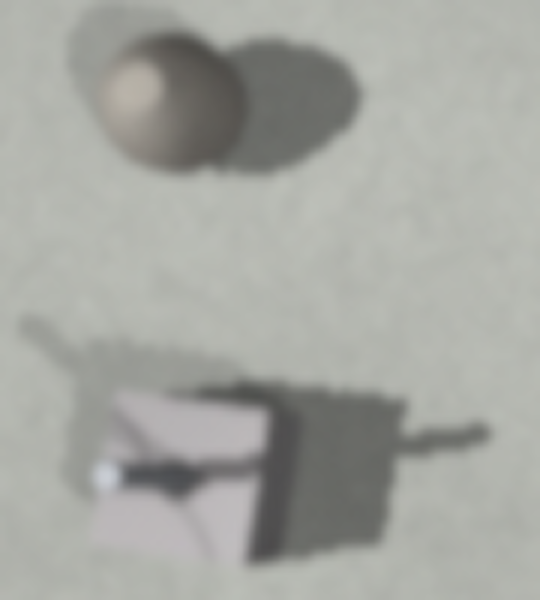

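```bash
cat > h.py <<'E'
from plant import robot, optics, job
import cv2,numpy as np
from scipy.optimize import least_squares
np.set_printoptions(precision=4,suppress=True)
C={n:optics.get_calibration(n) for n in("side","top")}
def proj(n,X):
    c=C[n];p=np.atleast_2d(X)@np.array(c["R"]).T+c["t"]; p=p@np.array(c["mtx"]).T; return p[:,:2]/p[:,2:]
def solve(obs,x0,f=lambda p:p):
    r=least_squares(lambda p:np.concatenate([(proj(n,f(p))-u).ravel() for n,u in obs]),x0,x_scale=.1); return r
def tri(us,ut): return solve([("side",us),("top",ut)],[.5,.1,.1])
def zoom(n,X,name,k=6,r=45,im=None):
    im=optics.capture(n)[:,:,::-1] if im is None else im
    u=proj(n,X)[0].round().astype(int); x0,y0=np.maximum(u-r,0)
    cv2.imwrite("pics/"+name,cv2.resize(im[y0:y0+2*r,x0:x0+2*r],None,fx=k,fy=k,interpolation=cv2.INTER_CUBIC)); print(name,"origin",x0,y0,"k",k)
def ray(n,uv,z):
    c=C[n];R=np.array(c["R"]);o=-R.T@np.array(c["t"]);d=R.T@np.linalg.inv(c["mtx"])@[*uv,1];return o+d*(z-o[2])/d[2]
E
python3 - <<'E'
from h import *
s=lambda x,y:np.array([225+x/7,155+y/7]);t=lambda x,y:np.array([215+x/7,150+y/7])
R_=[s(260,105),t(172,182)];L_=[s(145,253),t(272,455)]
for o in(R_,L_):
    r=tri(*o);print("hole",r.x,"res",r.fun)
    print(" ray z.089",ray("side",o[0],.089),ray("top",o[1],.089))
c,sn=np.cos(np.radians(38)),np.sin(np.radians(38))
pts=np.array([[52-22.7*c,-55,89],[52-22.7*c,55,89],[52,90,103],[52,-90,103],[-52,-90,103-132*sn],[-52,90,103-132*sn]])/1e3
def f(p,idx=range(6)):
    a=p[2];return pts[list(idx)]@np.array([[np.cos(a),np.sin(a),0],[-np.sin(a),np.cos(a),0],[0,0,1]])+[p[0],p[1],0]
S=np.array([R_[0],L_[0],s(50,285),s(250,38),s(470,245),s(315,497)]);T=np.array([R_[1],L_[1]])
def F(p):return np.concatenate([(proj("side",f(p))-S).ravel(),2*(proj("top",f(p,[0,1]))-T).ravel()])
r=least_squares(F,[.55,0,1.8]);print("clock",r.x,np.degrees(r.x[2]));print(r.fun.reshape(-1,2));print(f(r.x))
# stand
s=lambda x,y:np.array([140+x/7,120+y/7]);t=lambda x,y:np.array([95+x/6,140+y/6])
for n,l in(("side",[s(75,260),s(150,315),s(285,270)]),("top",[t(118,388),t(272,405),t(250,560),t(90,540)])):
    q=np.array([ray(n,u,.058) for u in l]);print(n,q, (q[0]+q[2])/2)
r=tri(s(148,78),t(105,477));print("stylus top",r.x,r.fun)
print("base of stylus at z58",ray("side",s(177,262),.058),ray("top",t(180,480),.058))
E
```

```text
hole [ 0.6043 -0.0149  0.0882] res [-0.4928  0.0491  0.3191 -0.3372]
 ray z.089 [ 0.6046 -0.0166  0.089 ] [ 0.6033 -0.0141  0.089 ]
hole [ 0.5013 -0.0522  0.0874] res [-0.5111  0.036   0.3456 -0.3781]
 ray z.089 [ 0.5008 -0.0547  0.089 ] [ 0.5003 -0.0513  0.089 ]
clock [ 0.5631 -0.0654  1.9231] 110.18454840557457
[[-0.9583 -0.0452]
 [-0.9155 -0.1574]
 [ 0.3783 -3.3505]
 [-0.5416 -1.9339]
 [ 1.227  -0.5246]
 [ 0.1736  0.8968]
 [ 0.2771  0.3172]
 [ 0.8462  0.442 ]]
[[ 0.6029 -0.0144  0.089 ]
 [ 0.4997 -0.0524  0.089 ]
 [ 0.4607 -0.0477  0.103 ]
 [ 0.6296  0.0144  0.103 ]
 [ 0.6655 -0.0832  0.0217]
 [ 0.4965 -0.1453  0.0217]]
side [[0.4586 0.3251 0.058 ]
 [0.4538 0.2615 0.058 ]
 [0.5169 0.2481 0.058 ]] [0.4878 0.2866 0.058 ]
top [[0.5305 0.3242 0.058 ]
 [0.5226 0.2549 0.058 ]
 [0.4532 0.2634 0.058 ]
 [0.4625 0.3351 0.058 ]] [0.4919 0.2938 0.058 ]
stylus top [0.4907 0.2962 0.1469] [-0.714  -0.0496  0.3518 -0.4571]
base of stylus at z58 [0.4885 0.2896 0.058 ] [0.4891 0.2955 0.058 ]
```

Call:
apply_moves --series '[[[-45,-22,0,6],[-90,-45,0,12],[-135,-67,0,18],[-180,-90,0,24.5],[-225,-112,0,31],[-270,-135,0,37],[-315,-157,0,43],[-355,-176,0,49.4],[-355,-176,0,49.4],[-355,-176,0,49.4]]]' --gripper 100 --newtons 20

```text
time_s: 1.35
tool_pos: [0.49, 0.2943, 0.2305]
ee_rot: [0.574, 0.819, -0.001, -0.0]
ft_force: [-0.3, 0.4, -0.1]
grip_width: 1.006
```

Call:
apply_moves --series '[[[0,0,30,0],[0,0,60,0],[0,0,90,0],[0,0,115,0],[0,0,135,0],[0,0,144,0],[0,0,144,0]]]'

```text
time_s: 2.22
tool_pos: [0.489, 0.2946, 0.0862]
ee_rot: [0.573, 0.819, -0.001, -0.0]
ft_force: [0.7, 0.4, 0.5]
grip_width: 1.0
```

Call:
apply_moves --series '[[[0,0,0,0],[0,0,0,0],[0,0,0,0],[0,0,0,0],[0,0,0,0],[0,0,0,0],[0,0,0,0],[0,0,0,0]]]' --gripper 0 --newtons 20

```text
time_s: 3.22
tool_pos: [0.4897, 0.2949, 0.0865]
ee_rot: [0.573, 0.819, -0.001, -0.0]
ft_force: [3.6, 1.0, 2.5]
grip_width: 0.135
```

Run:
```python
from h import *
print(robot.get_obs()["grip_width"])
zoom("side",[.49,.294,.09],"a_s.png");zoom("top",[.49,.294,.09],"a_t.png")
```

```text
0.13506186295977668
a_s.png origin 118 103 k 6
a_t.png origin 77 175 k 6
```

View pics/a_s.png

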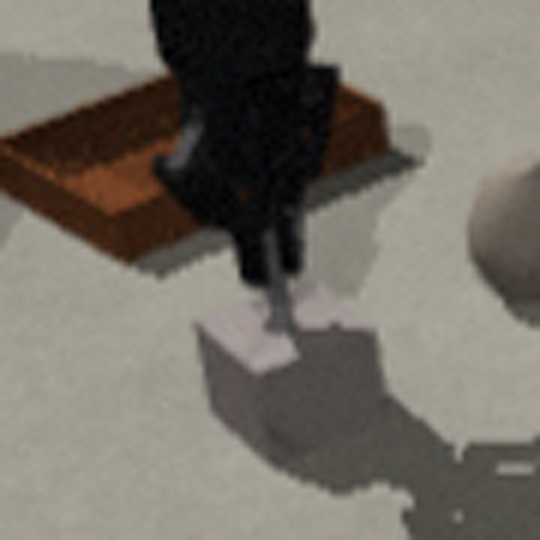

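Call:
apply_moves --series '[[[0,0,-10,0],[0,0,-20,0],[0,0,-30,0],[0,0,-36,0],[0,0,-36,0]]]'

```text
time_s: 3.95
tool_pos: [0.4897, 0.295, 0.1231]
ee_rot: [0.573, 0.819, -0.001, -0.0]
ft_force: [0.1, -0.5, -0.2]
grip_width: 0.131
```

Call:
apply_moves --series '[[[-5,0,0,0],[-17,0,0.5,0],[-29,0,2.5,0],[-40,0,6,0],[-51,0,11.5,0],[-61,0,18,0],[-63,0,19.5,0],[-63,0,19.5,0]]]'

```text
time_s: 4.95
tool_pos: [0.5113, 0.2355, 0.1034]
ee_rot: [0.573, 0.819, -0.001, -0.0]
ft_force: [0.9, 1.4, 0.8]
grip_width: 0.138
```

Run:
```python
from h import *
p=robot.get_obs()["tool_pos"];print(p,robot.get_obs()["ft_force"])
zoom("side",p,"b_s.png");zoom("top",p,"b_t.png")
```

```text
[0.5113 0.2355 0.1034] [0.8964 1.3603 0.7853]
b_s.png origin 135 103 k 6
b_t.png origin 98 166 k 6
```

View pics/b_s.png

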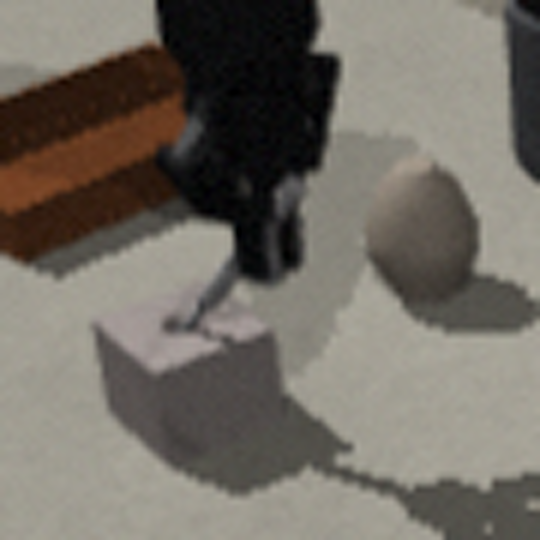

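View pics/b_t.png

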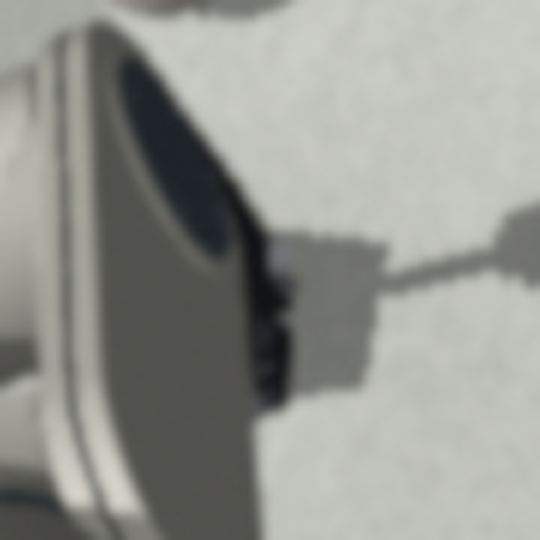

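Call:
apply_moves --series '[[[-6,0,-8,0],[-12,0,-16,0],[-18,0,-30,0],[-30,0,-60,0],[-60,0,-90,0],[-100,0,-95,0],[-145,0,-95,0],[-190,0,-95,0],[-235,0,-95,0],[-280,0,-95,0]]]' --gripper 0 --newtons 45

```text
time_s: 6.3
tool_pos: [0.6076, -0.029, 0.2]
ee_rot: [0.573, 0.819, -0.001, 0.0]
ft_force: [0.1, 0.2, -0.3]
grip_width: 0.126
```

Call:
apply_moves --series '[[[-35,1,0,0],[-55,1,5,0],[-65,1,15,0],[-65,1,25,0],[-65,1,25,0],[-65,1,25,0]]]'

```text
time_s: 7.05
tool_pos: [0.6306, -0.0888, 0.1749]
ee_rot: [0.573, 0.82, -0.001, 0.0]
ft_force: [0.2, 0.2, -0.5]
grip_width: 0.127
```

Run:
```python
from h import *
o=robot.get_obs();print(o["tool_pos"],o["ft_force"],o["ee_rot"])
q=[.615,-.05,.12]
for n in("side","top"):
    im=optics.capture(n)[:,:,::-1];cv2.imwrite(f"pics/c_{n}_full.png",im);zoom(n,q,f"c_{n}.png",k=8,r=36,im=im)
```

```text
[ 0.6306 -0.0888  0.1749] [ 0.1967  0.1766 -0.4759] [ 0.5728  0.8197 -0.0007  0.0002]
c_side.png origin 238 127 k 8
c_top.png origin 217 134 k 8
```

View pics/c_side.png

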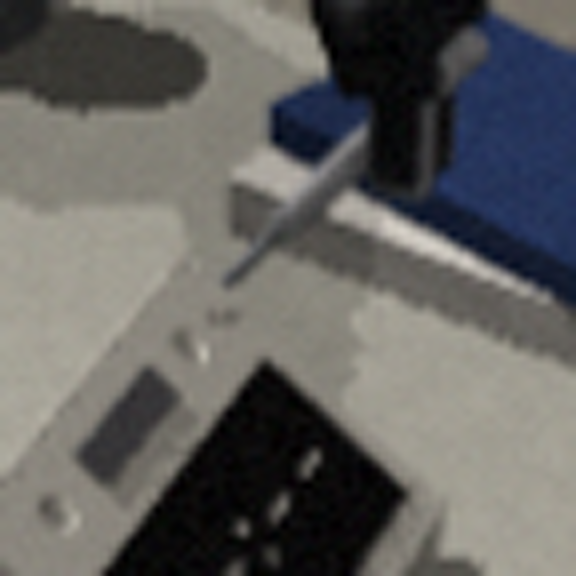

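View pics/c_top.png

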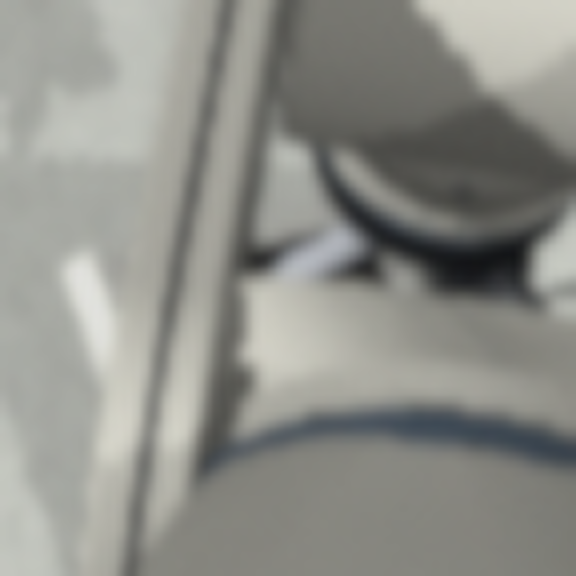

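```bash
cat >> h.py <<'E'
def axes(q):
    from scipy.spatial.transform import Rotation as Ro
    return Ro.from_quat(q).as_matrix()
def styl(o,th,s,y=0,gx=0):
    A=axes(o["ee_rot"]);g=o["tool_pos"]+A@[gx,y,robot.grasp_offset]
    d=A@[-np.sin(th),0,-np.cos(th)]
    return g,d,g-s*d
E
python3 - <<'E'
from h import *
o=robot.get_obs()
tip=np.array([238+230/8,127+280/8]);m=np.array([238+360/8,127+150/8])
for th in range(34,48,2):
    g,d,t=styl(o,np.radians(th),.0972)
    a,b,c=proj("side",np.array([t,t+.07*d,g]));v=(b-a)/np.hypot(*(b-a))
    print(th,t,a,"angle",np.degrees(np.arctan2(*-v[::-1])),"perp of m",np.cross(v,m-a), "perp tip",np.cross(v,tip-a),"along",v@(tip-a))
v=m-tip;print("obs angle",np.degrees(np.arctan2(*-v[::-1])),tip)
mouth=np.array([.6043,-.0149,.0882]);print(proj("side",mouth))
E
```

```text
34 [ 0.6123 -0.0382  0.1134] [269.6951 164.2996] angle 131.2841635355249 perp of m -2.2409574214313004 perp tip -3.7303110945005793 along -0.21510616149909734
36 [ 0.6114 -0.0355  0.1154] [268.7651 163.5012] angle 133.67106877592616 perp of m -1.9612211318864894 perp tip -2.4941991479380494 along -0.30564837231713154
38 [ 0.6104 -0.033   0.1174] [267.8583 162.6781] angle 136.0510506933881 perp of m -1.6789073396859084 perp tip -1.2573612783425046 along -0.32733312488529753
40 [ 0.6095 -0.0305  0.1195] [266.9754 161.831 ] angle 138.4217399948091 perp of m -1.394815693433241 perp tip -0.023193352299250763 along -0.28077967411625704
42 [ 0.6086 -0.0281  0.1218] [266.1175 160.9609] angle 140.78086779400942 perp of m -1.1097385826083066 perp tip 1.2049985402918377 along -0.16698473051109058
44 [ 0.6078 -0.0258  0.1241] [265.2853 160.0685] angle 143.1262877559343 perp of m -0.8244522364544551 perp tip 2.4240331228004357 along 0.012698835160857586
46 [ 0.607  -0.0235  0.1265] [264.4798 159.1548] angle 145.45599546953753 perp of m -0.539708505736872 perp tip 3.63088509021891 along 0.2565886188530796
obs angle 135.0 [266.75 162.  ]
[[261.6407 170.0593]]<stdin>:7: DeprecationWarning: Arrays of 2-dimensional vectors are deprecated. Use arrays of 3-dimensional vectors instead. (deprecated in NumPy 2.0)
```

Run:
```python
from h import *
o=robot.get_obs()
im=cv2.imread("pics/c_side_full.png")
x0,y0,k=244,137,14
def draw(th,gx,name):
    z=cv2.resize(im[y0:y0+40,x0:x0+46],None,fx=k,fy=k,interpolation=cv2.INTER_CUBIC)
    g,d,t=styl(o,np.radians(th),.0972,gx=gx)
    A=axes(o["ee_rot"]);p=A@[-np.cos(np.radians(th)),0,np.sin(np.radians(th))]
    view=g+np.array([.1105,.6903,-.721]);e=np.cross(d,view);e/=np.linalg.norm(e)
    prof=[(0,.003),(.028,.003),(.04,.006),(.085,.006)]
    for sg in(1,-1):
        u=proj("side",np.array([t+a*d+sg*r*e for a,r in prof]))+[.55,0]
        u=((u-[x0,y0]+.5)*k-.5).round().astype(int);cv2.polylines(z,[u],False,(0,0,255),1)
    cv2.imwrite("pics/"+name,z)
draw(38,.0025,"d1.png");draw(40,0.0,"d2.png")
```

```text
(no output)
```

View pics/d1.png

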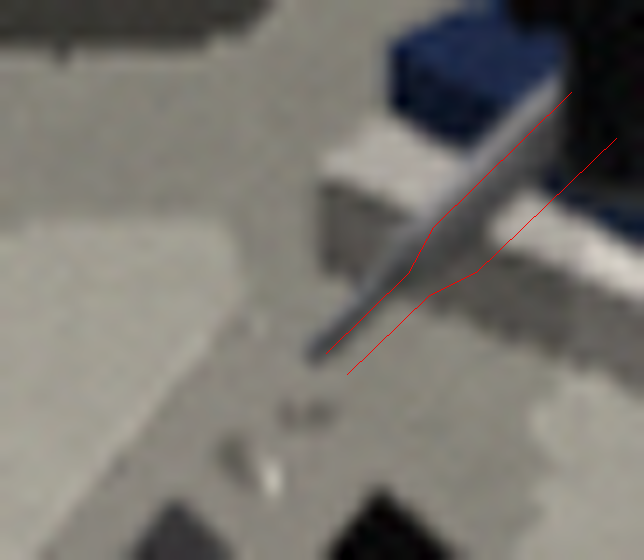

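View pics/d2.png

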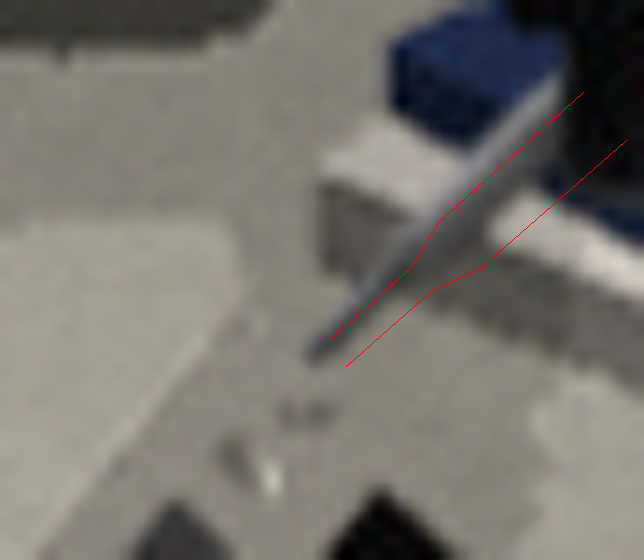

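Run:
```python
from h import *
o=robot.get_obs()
def s(x,y):return np.array([225+(x+.5)/7-.5,155+(y+.5)/7-.5])
def t(x,y):return np.array([215+(x+.5)/7-.5,150+(y+.5)/7-.5])
for R_ in([s(260,105),t(172,182)],[s(145,253),t(272,455)]):
    r=tri(*R_);print("hole",r.x,r.fun,ray("side",R_[0],.089),ray("top",R_[1],.089))
im=cv2.imread("pics/c_side_full.png")
x0,y0,k=244,137,14
def draw(th,gx,name,s=.0972):
    z=cv2.resize(im[y0:y0+40,x0:x0+46],None,fx=k,fy=k,interpolation=cv2.INTER_CUBIC)
    g,d,t=styl(o,np.radians(th),s,gx=gx);print(th,gx,t)
    view=g+np.array([.1105,.6903,-.721]);e=np.cross(d,view);e/=np.linalg.norm(e)
    prof=[(0,.003),(.028,.003),(.04,.006),(.085,.006)]
    for sg in(1,-1):
        u=proj("side",np.array([t+a*d+sg*r*e for a,r in prof]))
        u=((u-[x0,y0]+.5)*k-.5).round().astype(int);cv2.polylines(z,[u],False,(0,0,255),1)
    # mouth circle
    f=np.array([.341,-.94,0]);n=.616*f+np.array([0,0,.788]);a=np.array([.94,.341,0]);b=np.cross(n,a)
    M=np.array([.6043,-.0149,.0882])
    import sys
    M=MO
    for r in(.0055,.0075):
        u=proj("side",np.array([M+r*(np.cos(p)*a+np.sin(p)*b) for p in np.linspace(0,6.283,30)]))
        u=((u-[x0,y0]+.5)*k-.5).round().astype(int);cv2.polylines(z,[u],False,(0,255,0),1)
    cv2.imwrite("pics/"+name,z)
MO=tri(s(260,105),t(172,182)).x
draw(37,.004,"e1.png")
```

```text
hole [ 0.605  -0.0134  0.0887] [-0.2812  0.028   0.1818 -0.1922] [ 0.6054 -0.0142  0.089 ] [ 0.6045 -0.0129  0.089 ]
hole [ 0.502  -0.0507  0.0878] [-0.2994  0.021   0.2021 -0.2212] [ 0.5014 -0.0525  0.089 ] [ 0.5014 -0.0502  0.089 ]
37 0.004 [ 0.6095 -0.0305  0.1164]
```

View pics/e1.png

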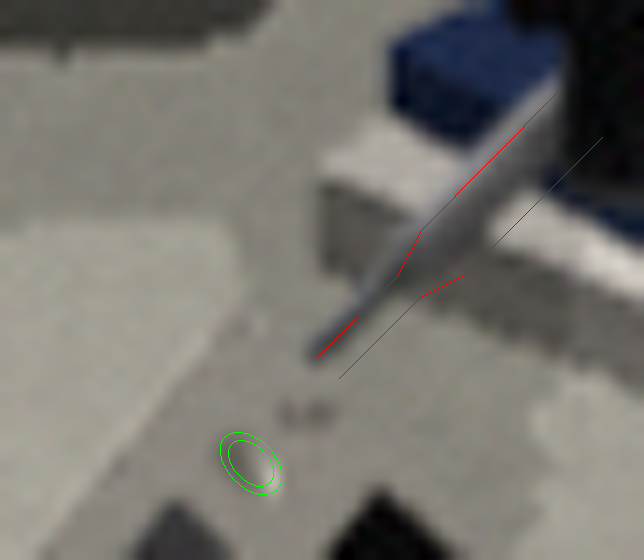

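Run:
```python
from h import *
o=robot.get_obs();A=axes(o["ee_rot"])
u=np.array([244+316.5/14-.5,137+352.5/14-.5])
ub=np.array([244+497/14-.5,137+155/14-.5]) # axis pt further up (body)
r=solve([("side",u)],[0.,0.],lambda p:o["tool_pos"]+A@[p[0],0,p[1]]);
rb=solve([("side",ub)],[0.,0.],lambda p:o["tool_pos"]+A@[p[0],0,p[1]]);
tip=o["tool_pos"]+A@[r.x[0],0,r.x[1]]
print("tip in tool",r.x,"world",tip,"angle",np.degrees(np.arctan2(-(rb.x-r.x)[0],-(rb.x-r.x)[1])), rb.x)
for M in(np.array([.605,-.0134,.0887]),np.array([.6054,-.0142,.089])):
    f=np.array([.341,-.94,0]);n=.6157*f+np.array([0,0,.788]);a=np.array([.94,.341,0]);b=np.cross(n,a)
    d=tip-M;print("rel: along n",d@n,"lateral a(tool y)",d@a,"up-slope",d@b, "tool", A.T@d)
print(A.T@n, A.T@b)
```

```text
tip in tool [0.0651 0.0559] world [ 0.6086 -0.0281  0.1194] angle 35.308025604343875 [0.0278 0.0032]
rel: along n 0.03346448350164076 lateral a(tool y) -0.001597195953828897 up-slope 0.007064175239307859 tool [-0.0151 -0.0016 -0.0307]
rel: along n 0.03268109562164075 lateral a(tool y) -0.0017003959538289598 up-slope 0.007579546419797882 tool [-0.0142 -0.0017 -0.0304]
[-0.6169 -0.0018 -0.787 ] [ 0.787   0.002  -0.6169]
```

Call:
apply_moves --series '[[[0,1.6,5,0],[4,1.6,11,0],[7,1.6,18,0],[11,1.6,25.5,0],[11,1.6,25.5,0],[11,1.6,25.5,0]]]'

```text
time_s: 7.9
tool_pos: [0.6288, -0.0783, 0.1499]
ee_rot: [0.573, 0.82, -0.001, 0.001]
ft_force: [-0.1, -0.4, -0.6]
grip_width: 0.122
```

Run:
```python
from h import *
o=robot.get_obs();print(o["tool_pos"],o["ft_force"])
im=optics.capture("side")[:,:,::-1];cv2.imwrite("pics/f_full.png",im)
x0,y0,k=244,137,14
cv2.imwrite("pics/f.png",cv2.resize(im[y0:y0+42,x0:x0+46],None,fx=k,fy=k,interpolation=cv2.INTER_CUBIC))
```

```text
[ 0.6288 -0.0783  0.1499] [-0.066  -0.3967 -0.5698]
```

View pics/f.png

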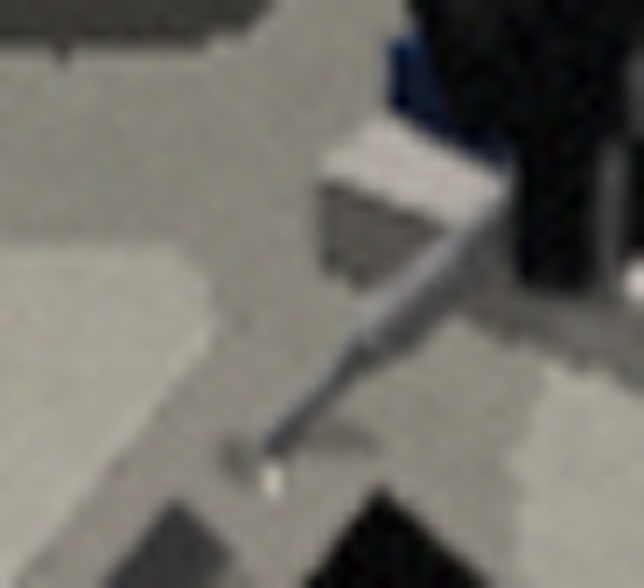

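```bash
cat >> h.py <<'E'
fr=np.array([.341,-.94,0]);nn=.6157*fr+np.array([0,0,.788]);aa=np.array([.94,.341,0]);bb=np.cross(nn,aa)
E
python3 - <<'E'
from h import *
o=robot.get_obs();A=axes(o["ee_rot"])
pix=lambda x,y:np.array([244+(x+.5)/14-.5,137+(y+.5)/14-.5])
zm=lambda u:(u-[244,137]+.5)*14-.5
M=np.array([.605,-.0134,.0887])
for h in(0,.004,.006,.008,.03):print(h,zm(proj("side",M+h*nn)))
for q in((270,447),(267,450),(273,445)):
    r=solve([("side",pix(*q))],[0.,0.],lambda p:o["tool_pos"]+A@[p[0],0,p[1]]);t=o["tool_pos"]+A@[r.x[0],0,r.x[1]]
    d=t-M;print(q,r.x,d@nn,d@aa,d@bb)
# directions
for v in(aa,bb,nn):print(zm(proj("side",M+.005*v))-zm(proj("side",M)))
E
```

```text
0 [[250.3952 463.1417]]
0.004 [[261.5257 452.483 ]]
0.006 [[267.1099 447.1355]]
0.008 [[272.7069 441.7759]]
0.03 [[335.1248 382.004 ]]
(270, 447) [0.0651 0.0565] 0.006391672837820801 0.00017800047234061122 -0.00039941483661475323
(267, 450) [0.0658 0.0573] 0.005295379637611359 0.0001764929608578672 -0.00041806811215515556
(273, 445) [0.0644 0.0558] 0.007297846847697424 0.00017955469861810215 -0.0005265097842523344
[[  9.7333 -12.3441]]
[[-18.0718 -16.8869]]
[[ 13.921  -13.3309]]
```

Call:
apply_moves --series '[[[1.2,0,1.6,0],[2.5,0,3.1,0],[3.7,0,4.7,0],[4.9,0,6.3,0],[6.2,0,7.9,0],[7.4,0,9.4,0],[8.6,0,11,0],[8.6,0,11,0]]]'

```text
time_s: 8.95
tool_pos: [0.6258, -0.0702, 0.1389]
ee_rot: [0.573, 0.82, -0.0, 0.001]
ft_force: [0.6, -0.4, -1.3]
grip_width: 0.125
```

Run:
```python
from h import *
o=robot.get_obs();A=axes(o["ee_rot"]);print(o["tool_pos"],o["ft_force"],A.T@o["ft_force"],"n",o["ft_force"]@nn)
im=optics.capture("side")[:,:,::-1];cv2.imwrite("pics/g_full.png",im)
x0,y0,k=244,137,14
cv2.imwrite("pics/g.png",cv2.resize(im[y0:y0+42,x0:x0+46],None,fx=k,fy=k,interpolation=cv2.INTER_CUBIC))
```

```text
[ 0.6258 -0.0702  0.1389] [ 0.5742 -0.35   -1.2719] [-0.5239  0.419   1.2728] n -0.6791143438679502
```

View pics/g.png

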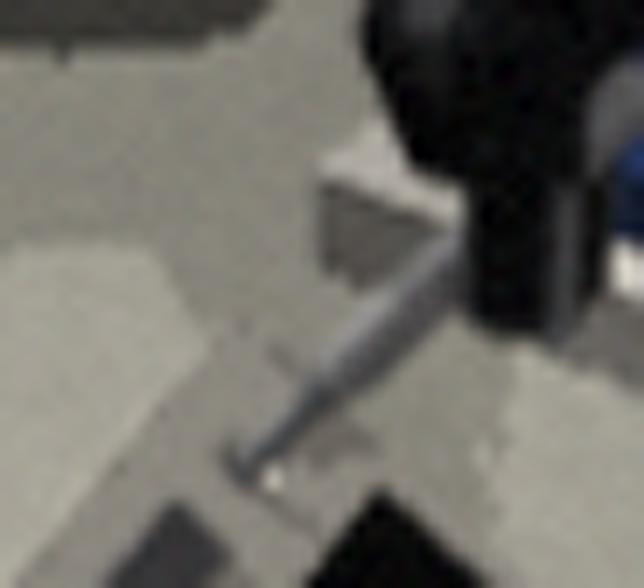

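Call:
apply_moves --series '[[[0.9,0,1.2,0],[1.9,0,2.4,0],[2.8,0,3.5,0],[2.8,0,3.5,0]]]'

```text
time_s: 9.5
tool_pos: [0.6249, -0.0676, 0.1354]
ee_rot: [0.573, 0.82, -0.001, 0.001]
ft_force: [-0.1, -0.2, -1.8]
grip_width: 0.13
```

Call:
apply_moves --series '[[[0.6,0,0.8,0],[1.2,0,1.6,0],[1.2,0,1.6,0]]]'

```text
time_s: 9.88
tool_pos: [0.6245, -0.0664, 0.1337]
ee_rot: [0.573, 0.82, -0.001, 0.001]
ft_force: [0.1, 0.1, -1.4]
grip_width: 0.125
```

Call:
apply_moves --series '[[[0.6,0,0.8,0],[1.2,0,1.6,0],[1.2,0,1.6,0]]]'

```text
time_s: 10.25
tool_pos: [0.6245, -0.0656, 0.1325]
ee_rot: [0.573, 0.82, -0.0, 0.001]
ft_force: [0.1, -2.9, 2.9]
grip_width: 0.13
```

Call:
apply_moves --series '[[[0.6,0,0.8,0],[1.2,0,1.6,0],[1.2,0,1.6,0]]]'

```text
time_s: 10.62
tool_pos: [0.6246, -0.0648, 0.1312]
ee_rot: [0.573, 0.82, -0.0, 0.002]
ft_force: [1.5, -3.9, 3.7]
grip_width: 0.126
```

Call:
apply_moves --series '[[[0.6,0,0.8,0],[1.2,0,1.6,0],[1.2,0,1.6,0]]]'

```text
time_s: 11.0
tool_pos: [0.6249, -0.0642, 0.1301]
ee_rot: [0.573, 0.82, -0.0, 0.003]
ft_force: [1.3, -6.5, 4.8]
grip_width: 0.131
```

Run:
```python
from h import *
o=robot.get_obs();A=axes(o["ee_rot"]);print(o["tool_pos"],o["ft_force"],A.T@o["ft_force"],"n",o["ft_force"]@nn,o["moment"])
im=optics.capture("side")[:,:,::-1];cv2.imwrite("pics/h_full.png",im)
x0,y0,k=244,137,14
cv2.imwrite("pics/h.png",cv2.resize(im[y0:y0+42,x0:x0+46],None,fx=k,fy=k,interpolation=cv2.INTER_CUBIC))
```

```text
[ 0.6249 -0.0642  0.1301] [ 1.2676 -6.4929  4.8409] [-6.5559 -1.0263 -4.8131] n 7.838604299765565 [-1.0176 -0.2259 -0.0162]
```

View pics/h.png

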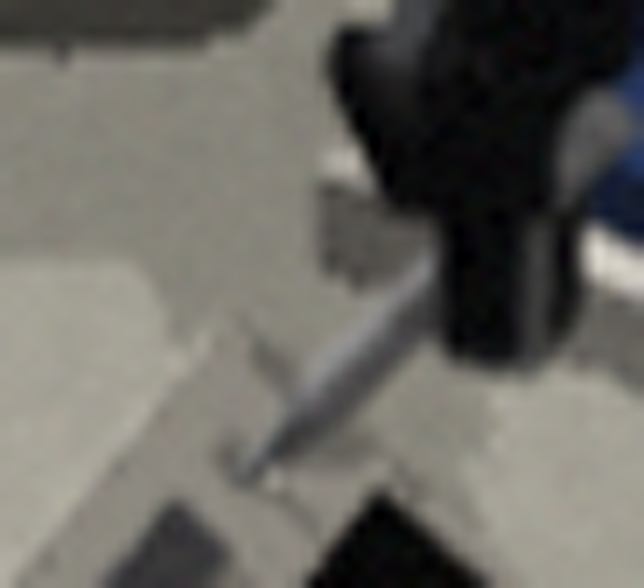

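Call:
apply_moves --series '[[[0.9,0,1.2,0],[1.5,0,2,0],[1.9,0,2.4,0],[1.9,0,2.4,0]]]'

```text
time_s: 11.55
tool_pos: [0.6257, -0.064, 0.1293]
ee_rot: [0.573, 0.82, -0.0, 0.005]
ft_force: [0.9, -10.2, 11.7]
grip_width: 0.125
```

Call:
apply_moves --series '[[[1.5,0,1.9,0],[1.5,0,1.9,0],[1.5,0,1.9,0],[1.5,0,1.9,0],[1.5,0,1.9,0],[1.5,0,1.9,0],[1.5,0,1.9,0],[1.5,0,1.9,0]]]'

```text
time_s: 12.55
tool_pos: [0.6263, -0.0642, 0.1291]
ee_rot: [0.572, 0.82, -0.0, 0.007]
ft_force: [-0.4, -10.4, 13.2]
grip_width: 0.126
```

Run:
```python
from h import *
o=robot.get_obs();A=axes(o["ee_rot"]);print(o["tool_pos"],o["ft_force"],A.T@o["ft_force"],"n",o["ft_force"]@nn,o["moment"])
im=optics.capture("side")[:,:,::-1]
x0,y0,k=244,137,14
cv2.imwrite("pics/i.png",cv2.resize(im[y0:y0+42,x0:x0+46],None,fx=k,fy=k,interpolation=cv2.INTER_CUBIC))
```

```text
[ 0.6263 -0.0642  0.1291] [ -0.355  -10.3871  13.1556] [ -9.7753  -3.8249 -13.0729] n 16.303711827631044 [-1.6257  0.4088  0.2504]
```

View pics/i.png

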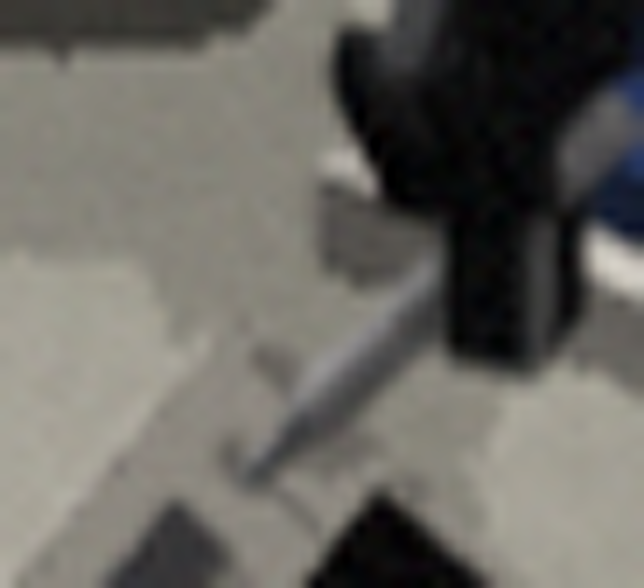

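Call:
apply_moves --series '[[[-2.5,0,-3.2,0],[-5,0,-6.3,0],[-8.6,0,-11,0],[-13.6,0,-17.3,0],[-18.5,0,-23.6,0],[-24.7,0,-31.5,0],[-31,0,-39.4,0],[-31,0,-39.4,0]]]'

```text
time_s: 13.6
tool_pos: [0.6373, -0.0936, 0.1698]
ee_rot: [0.573, 0.82, 0.0, 0.007]
ft_force: [-0.2, 0.6, -0.3]
grip_width: 0.123
```

Run:
```python
from h import *
o=robot.get_obs();A=axes(o["ee_rot"]);print(o["tool_pos"],o["ft_force"],o["ee_rot"]);print(A)
im=optics.capture("side")[:,:,::-1];cv2.imwrite("pics/j_full.png",im)
x0,y0,k=244,132,14
cv2.imwrite("pics/j.png",cv2.resize(im[y0:y0+42,x0:x0+50],None,fx=k,fy=k,interpolation=cv2.INTER_CUBIC))
```

```text
[ 0.6373 -0.0936  0.1698] [-0.2398  0.5605 -0.2761] [0.5726 0.8198 0.     0.0074]
[[-0.3442  0.9388  0.0122]
 [ 0.9388  0.3443 -0.0085]
 [-0.0122  0.0085 -0.9999]]
```

View pics/j.png

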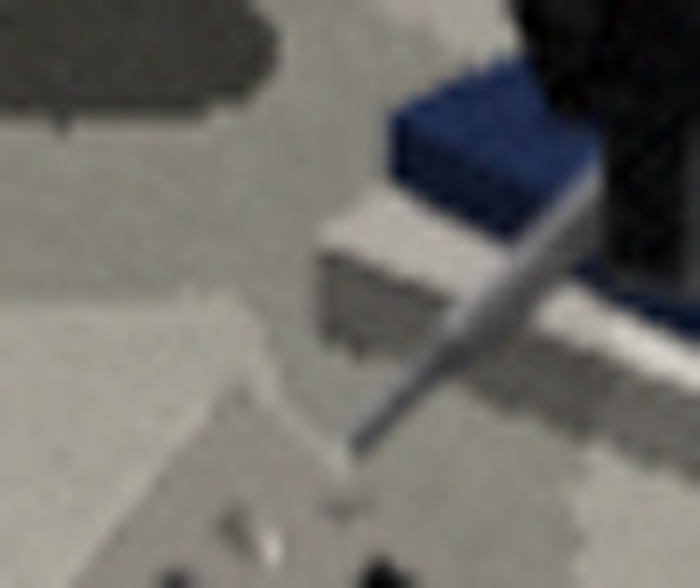

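Run:
```python
from h import *
o=robot.get_obs();A=axes(o["ee_rot"])
pix=lambda x,y:np.array([244+(x+.5)/14-.5,132+(y+.5)/14-.5])
P=lambda q:solve([("side",pix(*q))],[0.,0.],lambda p:o["tool_pos"]+A@[p[0],0,p[1]]).x
r=P((356,445));rb=P((540,245));print(r,rb,np.degrees(np.arctan2(*(r-rb))))
t=o["tool_pos"]+A@[r[0],0,r[1]];print("tip world",t)
def s(x,y):return np.array([140+(x+.5)/7-.5,120+(y+.5)/7-.5])
def tt(x,y):return np.array([95+(x+.5)/6-.5,140+(y+.5)/6-.5])
q=tri(s(148,78),tt(105,477));print("stylus top",q.x,q.fun)
for n,l in(("side",[s(75,260),s(150,315),s(285,270)]),("top",[tt(118,388),tt(272,405),tt(250,560),tt(90,540)])):
    w=np.array([ray(n,u,.058) for u in l]);print(n,(w[0]+w[2])/2,w.mean(0))
print(ray("side",s(177,262),.058),ray("top",tt(180,480),.058))
```

```text
[0.0648 0.0554] [0.0263 0.0019] 35.719815235726365
tip world [ 0.6151 -0.0329  0.1131]
stylus top [0.4912 0.2973 0.1476] [-0.4004 -0.0279  0.1971 -0.2561]
side [0.4884 0.2897 0.058 ] [0.4771 0.2813 0.058 ]
top [0.493  0.2949 0.058 ] [0.4933 0.2955 0.058 ]
[0.4892 0.2927 0.058 ] [0.4902 0.2966 0.058 ]
```

Call:
apply_moves --series '[[[0,0,-20,0],[15,0,-32,0],[55,-1,-34,0],[100,-2,-34,0],[145,-3,-34,0],[190,-4,-34,0],[235,-5,-34,0],[280,-5,-34,0],[325,-5,-34,0],[352,-5,-30,0]]]'

```text
time_s: 14.9
tool_pos: [0.5094, 0.2384, 0.1964]
ee_rot: [0.572, 0.82, 0.001, 0.007]
ft_force: [0.2, -0.7, -0.8]
grip_width: 0.125
```

Call:
apply_moves --series '[[[2,0,25,0],[2,0,50,0],[2,0,64,0],[2,0,64,0],[2,0,64,0]]]'

```text
time_s: 15.52
tool_pos: [0.51, 0.2401, 0.1333]
ee_rot: [0.572, 0.82, 0.001, 0.008]
ft_force: [1.0, -0.2, -0.5]
grip_width: 0.126
```

Run:
```python
from h import *
o=robot.get_obs();A=axes(o["ee_rot"]);print(o["tool_pos"],o["ft_force"],o["ee_rot"])
print("tip pred",o["tool_pos"]+A@[.0648,0,.0554])
im=optics.capture("side")[:,:,::-1];cv2.imwrite("pics/k_full.png",im)
x0,y0=proj("side",[.49,.29,.07])[0].astype(int)-[24,21];k=14;print(x0,y0)
z=cv2.resize(im[y0:y0+42,x0:x0+50],None,fx=k,fy=k,interpolation=cv2.INTER_CUBIC)
zm=lambda u:((u-[x0,y0]+.5)*k-.5).round().astype(int)
c=np.array([.4898,.2947,.058]);a=np.linspace(0,6.283,40)
for r in(.008,.011):cv2.polylines(z,[zm(proj("side",c+r*np.c_[np.cos(a),np.sin(a),0*a]))],False,(0,255,0),1)
cv2.imwrite("pics/k.png",z)
```

```text
[0.51   0.2401 0.1333] [ 0.9975 -0.2318 -0.5222] [0.5718 0.8204 0.0013 0.0076]
tip pred [0.4884 0.3006 0.0772]
141 132
```

View pics/k.png

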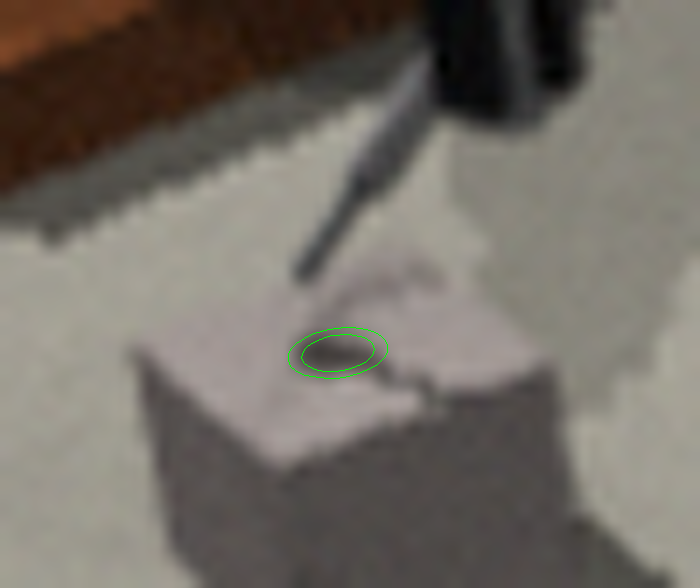

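Call:
apply_moves --series '[[[-2,-0.5,3,0],[-4,-0.5,8,0],[-4,-0.5,14,0],[-4,-0.5,20,0],[-4,-0.5,26,0],[-4,-0.5,31,0],[-4,-0.5,31,0]]]'

```text
time_s: 16.45
tool_pos: [0.5114, 0.2364, 0.1021]
ee_rot: [0.572, 0.82, 0.002, 0.007]
ft_force: [-0.6, 2.0, -0.2]
grip_width: 0.127
```

Run:
```python
from h import *
o=robot.get_obs();A=axes(o["ee_rot"]);print(o["tool_pos"],o["ft_force"],o["ee_rot"])
print("tip pred",o["tool_pos"]+A@[.0648,0,.0554])
im=optics.capture("side")[:,:,::-1];cv2.imwrite("pics/l_full.png",im)
x0,y0=141,132;k=14
z=cv2.resize(im[y0:y0+42,x0:x0+50],None,fx=k,fy=k,interpolation=cv2.INTER_CUBIC)
cv2.imwrite("pics/l.png",z)
```

```text
[0.5114 0.2364 0.1021] [-0.598   1.9538 -0.1882] [0.5719 0.8203 0.0016 0.0074]
tip pred [0.4898 0.2969 0.0461]
```

View pics/l.png

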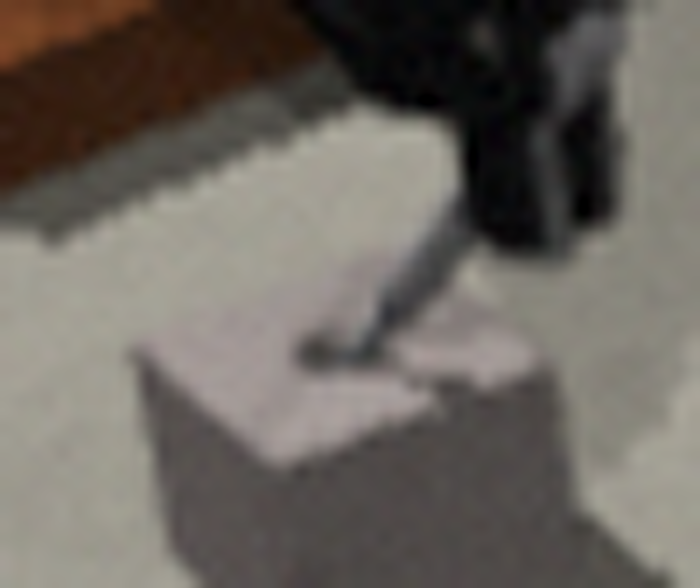

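Call:
apply_moves --series '[[[0,0,0,0],[4,0,0,0],[13,0,-6,0],[22,0,-10.5,0],[32,0,-14.3,0],[41.5,0,-17,0],[51.5,0,-18.5,0],[59,0,-19,0],[63,0,-19,0],[63,0,-19,0]]]' --gripper 0 --newtons 20

```text
time_s: 17.75
tool_pos: [0.4894, 0.2961, 0.1209]
ee_rot: [0.572, 0.82, 0.002, 0.007]
ft_force: [1.0, -0.9, 0.8]
grip_width: 0.126
```

```bash
cat > look.py <<'E'
from h import *
import sys
o=robot.get_obs();A=axes(o["ee_rot"]);print(o["tool_pos"],"xt,yt",o["tool_pos"]@[-.341,.94,0],o["tool_pos"]@[.94,.341,0],o["ft_force"],o["ee_rot"])
im=optics.capture("side")[:,:,::-1];cv2.imwrite(f"pics/{sys.argv[1]}_full.png",im)
x0,y0=141,122;k=12
cv2.imwrite(f"pics/{sys.argv[1]}.png",cv2.resize(im[y0:y0+50,x0:x0+50],None,fx=k,fy=k,interpolation=cv2.INTER_CUBIC))
E
python3 look.py m
```

```text
[0.4894 0.2961 0.1209] xt,yt 0.11141019204392567 0.560999015561139 [ 0.9596 -0.9216  0.7807] [0.5717 0.8204 0.0018 0.0075]
```

View pics/m.png

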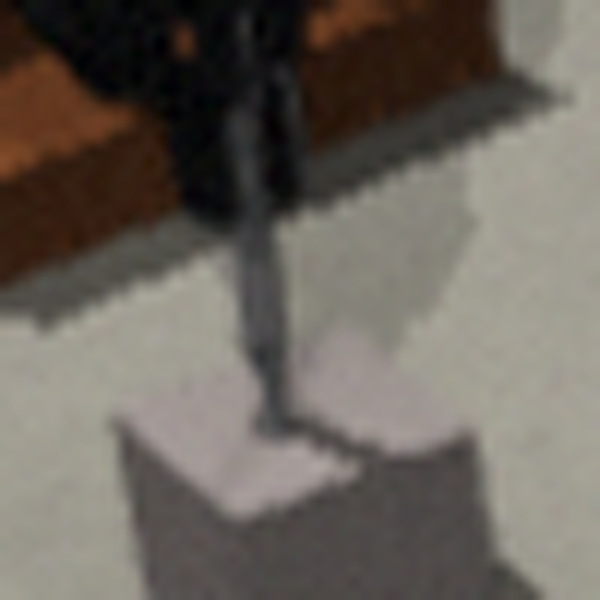

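Call:
apply_moves --series '[[[-1.5,0,4,0],[-1.5,0,9,0],[-1.5,0,14,0],[-1.5,0,19,0],[-1.5,0,23,0],[-1.5,0,23,0]]]'

```text
time_s: 18.55
tool_pos: [0.4901, 0.2943, 0.0974]
ee_rot: [0.572, 0.82, 0.002, 0.007]
ft_force: [0.2, -0.7, -0.1]
grip_width: 0.129
```

```bash
python3 look.py n
```

```text
[0.4901 0.2943 0.0974] xt,yt 0.10950927393359809 0.5610513716137878 [ 0.193  -0.7076 -0.0526] [0.5718 0.8203 0.0015 0.0073]
```

View pics/n.png

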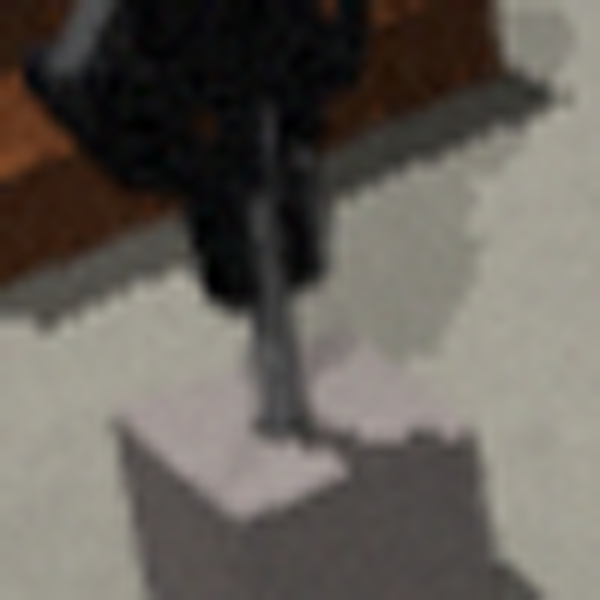

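Going in cleanly. Lower further to the floor.

Call:
apply_moves --series '[[[0,0,3,0],[0,0,6,0],[0,0,9,0],[0,0,9,0]]]'

```text
time_s: 19.1
tool_pos: [0.4905, 0.2943, 0.0884]
ee_rot: [0.572, 0.82, 0.002, 0.007]
ft_force: [1.8, -0.3, -0.7]
grip_width: 0.126
```

Call:
apply_moves --series '[[[0,0,1,0],[0,0,2,0],[0,0,2.5,0],[0,0,2.5,0]]]'

```text
time_s: 19.6
tool_pos: [0.4905, 0.2943, 0.0859]
ee_rot: [0.572, 0.82, 0.002, 0.007]
ft_force: [0.7, 0.7, -1.2]
grip_width: 0.126
```

Call:
apply_moves --series '[[[0,0,1,0],[0,0,2,0],[0,0,2,0]]]'

```text
time_s: 19.98
tool_pos: [0.4909, 0.2944, 0.0848]
ee_rot: [0.572, 0.82, 0.002, 0.008]
ft_force: [-1.5, -1.8, 9.4]
grip_width: 0.129
```

```bash
python3 look.py o
```

```text
[0.4909 0.2944 0.0848] xt,yt 0.10940019270789632 0.5618099055538119 [-1.5397 -1.7879  9.392 ] [0.5718 0.8203 0.002  0.0076]
```

View pics/o.png

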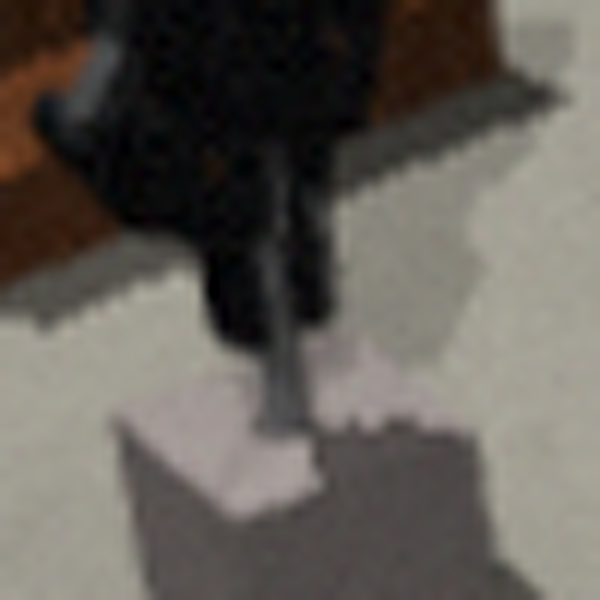

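Floor contact (9.4 N). Ease off, open, then rise.

Call:
apply_moves --series '[[[0,0,-0.8,0],[0,0,-0.8,0]]]'

```text
time_s: 20.27
tool_pos: [0.4907, 0.2945, 0.0856]
ee_rot: [0.572, 0.82, 0.002, 0.008]
ft_force: [-0.0, -0.2, -0.5]
grip_width: 0.124
```

Call:
apply_moves --series '[[[0,0,0,0],[0,0,0,0],[0,0,0,0],[0,0,0,0],[0,0,0,0],[0,0,0,0]]]' --gripper 70

```text
time_s: 21.02
tool_pos: [0.4907, 0.2944, 0.0856]
ee_rot: [0.572, 0.82, 0.002, 0.008]
ft_force: [-0.3, 0.1, -0.3]
grip_width: 0.701
```

Call:
apply_moves --series '[[[0,0,-10,0],[0,0,-25,0],[0,0,-50,0],[0,0,-80,0],[0,0,-110,0],[0,0,-150,0],[50,0,-160,0],[100,0,-160,0],[150,0,-160,0],[180,0,-160,0]]]'

```text
time_s: 22.28
tool_pos: [0.4252, 0.4663, 0.2453]
ee_rot: [0.571, 0.821, 0.003, 0.008]
ft_force: [0.2, -1.3, -0.9]
grip_width: 0.701
```

```bash
python3 look.py p
python3 - <<'E'
from h import *
im=optics.capture("top")[:,:,::-1];cv2.imwrite("pics/p_top.png",im)
E
```

```text
[0.4252 0.4663 0.2453] xt,yt 0.2933457169380547 0.5586517470037131 [ 0.1566 -1.3112 -0.891 ] [0.5713 0.8207 0.0029 0.0075]
```

View pics/p_full.png

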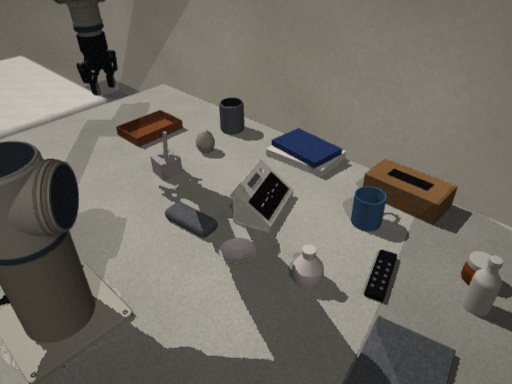

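View pics/p_top.png

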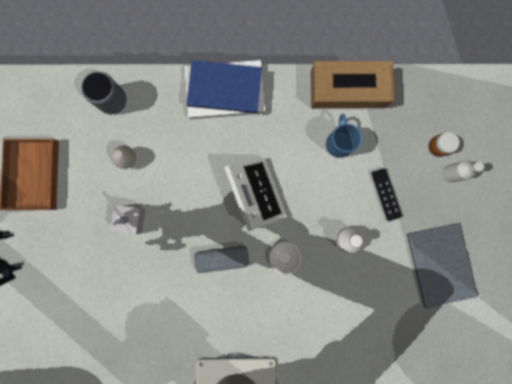

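View pics/p.png

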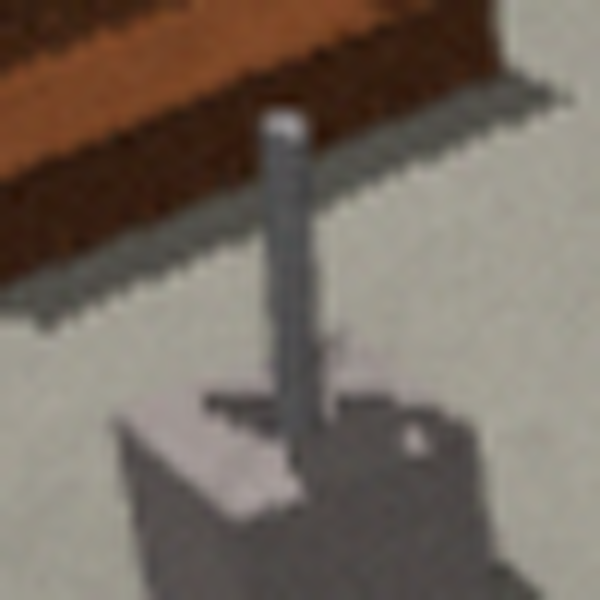

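```bash
python3 -c "
from plant import job
print(job.close_job())"
```

```text
the job is handed in; nothing more can be done
None
```

I pressed the reset button with the stylus tip, stood the stylus tip down in its stand again, let go, and handed the job in at about 22 s. The hand-in gives no verdict, so what follows is from my own checks.

- **Getting the angle:** the tool only works pointing straight down. I tilted the stylus to about 36–38° in the jaws against the rim of the stand's hole, to match the slope of the clock face.
- **The press:** I used the right-hand (reset) hole and did not touch the left-hand button. The force first rose gently, as a spring would. It then climbed to about 16 N with almost no further travel, so I take the button as fully down. I held it there for about 1.0–1.4 s and drew straight out. There is no direct reading of the button, so full travel and its return are inferred from force and motion. 16 N is well above the 4.5 N needed, so the press was firmer than "gently" suggests.
- **Back in the stand:** I used the stand's hole to turn the stylus upright again and lowered it until it touched the floor of the hole (about 9 N), then eased off. The last pictures show it standing in the stand, the gripper clear, and the other things on the table where they were.

One mismatch: the camera's estimate of where the stylus sat in the jaws differed from the arm's own figures by about 3 mm. I steered by the picture instead, and both insertions went in cleanly. The tool also ended tilted by about 0.8° after the press, with no effect I could see.

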